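# Set the labels of spice tins in the ratchet press

## Task

The labels of the squat spice tins (however many stand on the table) have just been pasted. Level the press bed with its black foot knob, then stand all the tins upright in a row between its two guide rails, close the press by pumping the red trigger (never push the jaw by hand) until its sprung pad is pressed well in, and let go for a good five seconds so that the labels set. Then hold the yellow release down until the jaw has run fully back, with the tins still in the press, and stand every tin upright in the wooden tray, leaving the bed level and the other things on the table as they are.

Things in the scene. Friction and masses are not known exactly. Their poses are not given: they have to be found in the camera images.
- press: label press (fixed; place and yaw vary); wooden bed 375 mm (y) by 150 mm (x), top 42 mm above the table when level, hinged at the back, on a foot screw in front. Origin on the table, x to the back, y left. From left: fence 50 mm tall, lane, blue jaw 48 mm tall, pin rack, two blue cheeks 68 mm tall with the ratchet: red trigger (rear) and yellow release (front), both reaching right
- press_bed (a joint): tilt of the bed in rad: 0 = level, positive = front edge too low (starts 0.045 to 0.09). A bubble in a green vial at the bed's front stands between two black rings when level. Only the foot knob moves it: 0.03 rad less for each rad of knob turn clockwise from above. Hinge axis 75 mm behind the press origin, 34 mm up
- foot_knob (a joint): angle of the foot knob in rad, grows clockwise seen from above, range -3.3 to 1.2; stiff (about 0.15 N m), stays where it is left
- knob_grip (a point): centre of the top face of the black foot knob 180 mm in front of the hinge axis: a bar 44 mm long, 12 mm thick and 26 mm tall on a round disc 48 mm across. The bar lies along this frame's x; the frame's z is up
- lane_mid (a point): middle of the lane on the bed's top face, axes as the press (y along the lane, z up). Lane 64 mm wide between aluminium guide rails 8 mm tall and 7 mm thick along its whole length; fence face at y = +94 mm, pad of the open jaw at y = -94 mm. Three tins fit in one row along y
- jaw (a joint): travel of the jaw in m: 0 = fully open, grows towards the fence, at most 0.108. A light spring (4 to 5 N) pulls it open; the ratchet holds it at 0.008 m and every 0.012 m after that
- jaw_pad (a joint): how far the black rubber pad is pressed into the jaw in m: 0 = out, at most 0.021; spring of 4 N plus 0.5 N per mm. Tins are gripped when it is over 0.004 (pumping further, until another stroke brings nothing, does no harm)
- pad_face (a point): centre of the rubber pad's face (56 mm wide, 38 mm tall), 23 mm above the bed
- trigger (a joint): angle of the red trigger lever in rad: 0 = at rest (up), 0.65 = fully pressed; a spring brings it back. Each full stroke moves the jaw 12 mm on for good (the first one about 20 mm), once the trigger is let up fully. A stroke takes 3 to 20 N at the pad
- trigger_pad (a point): middle of the upper face of the red trigger's pad (30 mm in x by 40 mm in y, along the lever), which is pressed down by 46 mm for a full stroke; it turns about an axis along the press's x, 58 mm above the bed and about 72 mm to the left of the pad's middle
- release (a joint): angle of the yellow release in rad: 0 = engaged, 0.55 = fully pressed; the jaw is free above 0.35. It springs back, and clicks a little at each pump
- release_tab (a point): middle of the upper face of the yellow release tab (28 mm in x by 34 mm in y), at the front right of the ratchet; pressed down by about 25 mm for full release, takes under 5 N
- tin_red: squat round spice tin with a red lid and a white label band, 52 mm across, 42 mm tall, about 0.09 kg, stands on the table to the left of the press at the start; origin: centre of its underside, z up. May be absent
- tin_blue: squat round spice tin with a blue lid and a white label band, 52 mm across, 42 mm tall, about 0.09 kg, stands on the table to the left of the press at the start; origin: centre of its underside, z up. May be absent
- tin_green: squat round spice tin with a green lid and a white label band, 52 mm across, 42 mm tall, about 0.09 kg, stands on the table to the left of the press at the start; origin: centre of its underside, z up. May be absent
- tin_yellow: squat round spice tin with a yellow lid and a white label band, 52 mm across, 42 mm tall, about 0.09 kg, stands on the table to the left of the press at the start; origin: centre of its underside, z up. May be absent
- tray: low wooden tray (fixed) to the right of the press, 205 mm (x) by 165 mm (y), walls 5 mm thick and 12 mm tall, floor 5 mm thick; origin: centre of its underside
- glue_bottle: bystander: white glue bottle, 55 mm across, 156 mm tall
- honey_jar: bystander: big jar with a grey lid, 71 mm across, 110 mm tall
- spice_green: bystander: tall spice jar with a green lid, 46 mm across, 106 mm tall
- spice_dark: bystander: tall spice jar with a dark lid, 44 mm across, 105 mm tall
- clear_tape: bystander: roll of tape, 94 mm across, 48 mm tall
- tissue_stack: bystander: stack of pink tissue paper, 92 mm square
Mind the look-alikes: they are no part of the job. Leave any pink or purple look-alike of the tin_red alone.

How it is judged:
By the outcome, as a careful person would: the job done as asked, in the order asked, and still so for the second after the job is handed in, with the robot touching nothing.
Of tin_red, tin_blue, tin_green, tin_yellow only 2 to 3 are there at a start; the rules pass over those that are not, and their reading is None.
At some moment in a run one of tin_red, tin_blue, tin_green, tin_yellow may be knocked a few centimetres aside while the robot is not near it.
It also fails if it takes over 210 s, if anything falls off the work surface, if the arm or the gripper's body presses on something with over 40 N, if the wrist force passes 120 N, or if a joint passes its speed limit or range.

## Robot

A 6-joint arm with a two-finger parallel gripper is mounted at the origin on a cart in front of the work surface, level with it; the furniture and walls round the work are solid. World frame = base frame: x ahead of the robot, y to its left, z up, the work surface at z = 0. Lengths are in m, angles in rad, forces in N, time in s.
With the tool pointing down it reaches from about 0.375 to 0.975 m from the base axis. Payload 3.8 kg.
Tool frame: the origin (TCP) lies on the centre line of the jaws, within the pads' length; the fingertips stand 14 mm ahead of it and the grasp point (between the pads) lies 5 mm behind it; z points along the fingers, y is the line along which they close (so a half turn about z gives the same grasp; the last joint's range is limited). The gripper opens to 85 mm and grips with 20 to 120 N. Pads are 22 mm wide; open, the fingers measure 114 mm over their backs; the gripper's body (76 mm by 85 mm) begins 54 mm behind the grasp point. The pads swing forward as they close: fully open they stand 13 mm farther back than shut.
Start: joints at [1.186, 0.264, 1.604, -0, 1.274, -0.037], TCP at [0.23, 0.635, 0.245] pointing down, gripper open.
Joint ranges: [-2.63, 2.63], [-0.94, 2.18], [0.31, 2.57], [-1.31, 4.45], [0, 2.66], [-2.55, 2.55]. Speed limits (rad/s): [2.57, 2.57, 3.14, 3.14, 3.14, 3.14].

## Interface

Orientations are given as a rotation vector (axis times angle).
In Python, from workcell import bot, eyes, spot_in gives the robot as it stands.
- The arm moves only by the tool carry_out, never from a script. Its argument "series" is text: rows parted by semicolons, each of 4 numbers parted by spaces: the shift along the world's x, y, z in m, then the turn about the world's z in degrees. In form: tx ty tz roll; .... A call has 1 to 20 rows; each row shifts and turns the commanded pose from where the row before left it; what a row does not reach is not made up. A row lasts 1/8 s, in which the tool goes at most 62.5 mm and 10.7 degrees, less where a joint would pass 70% of its speed; a pose out of reach is approached as far as the arm can. A call is refused whole if a number of a shift passes 0.0625 or a number of a turn 10.7, either way. A call with a gripper value outside its range is refused whole. "jaw" is the gripper command: -1 is shut, 1 is fully open, values between are in proportion, set as the call begins (left out, the last holds). The fingers move at their own pace and stop on an object; "grip_force" is the grip in N (left out, the last holds). Time passes only in rows, so rows that do not move let the fingers close. It gives the time, the measured TCP pose, the force, the opening and the grip force at its end, in the units of the state.
- bot.read_state(): the state, without advancing time (a new reading comes with each control period).
- eyes.read_camera(name): name is "scene" or "top" or "wrist"; returns (picture, depth): 384x512x3 uint8, blue, green, red; 384x512 float32, m along the optical axis (not along the pixel's ray), 0 where there is no reading.
- eyes.get_calibration(name): a dict with "K" (3x3 intrinsics, pixels), "position" and "rotation" of the camera in the world; the wrist camera has in their place "T_tool_cam" (4x4, takes a point from camera to tool coordinates, whose origin is the TCP and whose axes are the flange's). Camera axes: x right, y down, z forward; pixel columns grow to the right and rows downward; lengths in m; the calibration is good to about 2 mm. The wrist camera is an equidistant fisheye: a pixel r from the principal point sees the ray r / f radians off the axis. A picture is of the moment at which its call begins: read the wrist's pose just before it. get_calibration takes no time and is no camera call.
- bot.finish_job(): hands the job in; it is judged then, once.
Trained networks look in the newest picture that a camera, given by its name, has taken for a name from the list of things; names that differ only in an ending like _2 or _b are one class to them, and where a whole thing is asked for, a point or a joint stands for the part that bears it (a point fixed in the world has none). Each returns a list of dicts, best first, with "score" (0 to 1); they miss things now and then, are a little off and sometimes report something else, mostly with a low value. They report only what shows in the picture. A call takes as long as a camera call. They do not tell look-alikes from the thing itself.
- spot_in(camera, target): "rect" ([centre column, centre row, width, height] in pixels, round what is visible of it).
The state is a dict: "time": time; "q": joint angles; "joint_vel": joint speeds; "joint_torque": joint torques, N m; "tool_pos": TCP position; "tcp_rot": TCP orientation; "wrist_force": force on the tool from outside, world axes, zero at the start; "torque": the same for the moment, N m; "width": opening from 0.0 (shut) to 1.0 (fully open); "grip_force": force on a finger pad.
Only numpy, scipy, OpenCV 4.12 (cv2) and the standard library are available. Lean on these libraries where they do the work, as an engineer would, in place of code of your own. Each camera call takes 0.05 s, during which the arm holds its last target. There are 200 camera calls.

## Working session

There is one attempt and no reset: what is moved stays moved. The work goes in short steps, Python scripts to look and compute and a tool call to move; the robot and the scene stay as the last step left them, time stands still between calls to the robot, and variables do not carry over. Pictures are saved under pics/ and viewed, at most 14 in all, crops included, and the job is handed in when it is done.

Besides the shell and the picture viewer there is one more tool, called after "Call:" in YAML: its name, and indented under it one key for each argument. carry_out: Moves the arm, as the interface text tells. Its arguments: {"type":"object","properties":{"series":{"type":"string"},"jaw":{"type":"number"},"grip_force":{"type":"number"}},"required":["series"]}

```bash
ls; mkdir -p pics; cat > h.py <<'E'
import numpy as np, cv2
from scipy.spatial.transform import Rotation as R
from workcell import bot, eyes, spot_in
def cam(n):
    c=eyes.get_calibration(n); K=np.array(c['K'])
    if 'position' in c:
        r=np.array(c['rotation']); r=r if r.shape==(3,3) else R.from_rotvec(r).as_matrix()
        return K,r,np.array(c['position'])
    s=bot.read_state(); T=np.array(c['T_tool_cam']); r=R.from_rotvec(s['tcp_rot']).as_matrix()
    return K,r@T[:3,:3],r@T[:3,3]+np.array(s['tool_pos'])
def ray(n,C,u,v):
    K,r,p=C; x=(u-K[0,2])/K[0,0]; y=(v-K[1,2])/K[1,1]
    if n=='wrist':
        t=np.hypot(x,y); k=np.sin(t)/t if t>1e-9 else 1; d=np.array([x*k,y*k,np.cos(t)])
    else: d=np.array([x,y,1.])
    return r@d,d
def plane(n,C,u,v,z):
    d,_=ray(n,C,u,v); return C[2]+d*(z-C[2][2])/d[2]
def deproj(n,C,u,v,dep):
    d,dc=ray(n,C,u,v); return C[2]+d*dep/dc[2]
def cloud(n,C,D):
    K,r,p=C; v,u=np.indices(D.shape); x=(u-K[0,2])/K[0,0]; y=(v-K[1,2])/K[1,1]
    if n=='wrist':
        t=np.hypot(x,y)+1e-9; x,y=x*np.tan(t)/t,y*np.tan(t)/t
    P=np.stack([x,y,np.ones_like(x)],-1)*D[...,None]
    return P@r.T+p
def proj(n,C,P):
    K,r,p=C; q=(np.asarray(P)-p)@r
    if n=='wrist':
        h=np.linalg.norm(q[...,:2],axis=-1)+1e-9; t=np.arctan2(h,q[...,2]); a=q[...,:2]*(t/h)[...,None]
    else: a=q[...,:2]/q[...,2:]
    return a*[K[0,0],K[1,1]]+K[:2,2]
E
python3 - <<'E'
from h import *
for n in ['scene','top','wrist']:
    C=cam(n); I,D=eyes.read_camera(n); cv2.imwrite(f'pics/a_{n}.png',I); print(n,C[2],C[0][0,0])
    np.savez(f'a_{n}.npz',I=I,D=D,r=C[1],p=C[2],K=C[0])
print(bot.read_state())
for n in ['top','scene']:
    C=cam(n)
    for t in ['tin_red','tin_blue','tin_green','tin_yellow','tray','foot_knob','trigger','release','press','jaw']:
        for x in spot_in(n,t)[:4]:
            if x['score']>.2: print(n,t,round(x['score'],2),np.round(x['rect']),plane(n,C,*x['rect'][:2],.042).round(3))
E
```

```text
pics
scene [-0.31991484 -1.12296656  0.79483275] 417.8417573991043
top [0.2805789  0.03955833 1.23311789] 361.84509018644246
wrist [0.15519508 0.66180545 0.37224491] 297.3186396354542
{'time': 0.15, 'q': array([ 1.18611924e+00,  2.64594354e-01,  1.60509081e+00, -2.07830562e-05,
        1.27371991e+00, -3.69268217e-02]), 'joint_vel': array([ 0.00062064, -0.00192958, -0.00600399,  0.00191059, -0.00139589,
        0.00078662]), 'joint_torque': array([ 8.63732257e-04, -5.15905237e+01, -3.67958915e+01, -1.26296113e-04,
        8.13522201e-03, -7.53396279e-06]), 'tool_pos': array([0.22984241, 0.63406416, 0.24422194]), 'tcp_rot': array([-5.43424700e-01, -3.09386903e+00,  2.79012966e-03]), 'wrist_force': array([ 0.38029606, -0.15549101,  0.65972966]), 'torque': array([ 0.03898874,  0.0242786 , -0.01864485]), 'grip_force': 0.0, 'width': 0.9986769370864144}
top tin_red 0.71 [138. 158.  19.  16.] [0.611 0.466 0.042]
top tin_red 0.7 [148. 221.  18.  18.] [0.403 0.39  0.042]
top tin_red 0.55 [156. 186.  16.  16.] [0.521 0.387 0.042]
top tin_red 0.48 [181. 228.  18.  17.] [0.393 0.278 0.042]
top t
[... 883 characters left out ...]
4 0.347 0.042]
scene tin_green 0.64 [226. 199.  13.  13.] [0.486 0.26  0.042]
scene tray 0.64 [323. 286.  81.  52.] [ 0.411 -0.416  0.042]
scene foot_knob 0.58 [294. 220.  24.  17.] [ 0.609 -0.045  0.042]
scene foot_knob 0.36 [284. 232.   8.   8.] [ 0.516 -0.096  0.042]
scene trigger 0.53 [292. 215.  18.   8.] [ 0.626 -0.008  0.042]
scene trigger 0.53 [321. 286.  85.  56.] [ 0.41  -0.411  0.042]
scene press 0.95 [276. 221.  85.  59.] [ 0.544 -0.015  0.042]
scene press 0.51 [206. 219.  24.  22.] [0.333 0.15  0.042]
scene press 0.32 [248. 226.  10.  10.] [0.432 0.012 0.042]
scene press 0.31 [283. 234.  10.  10.] [ 0.506 -0.105  0.042]
scene jaw 0.55 [292. 231.  48.  37.] [ 0.544 -0.11   0.042]
```

```bash
python3 - <<'E'
import cv2
I=cv2.imread('pics/a_top.png'); c=I[100:280,110:430]
cv2.imwrite('pics/b_top.png',cv2.resize(c,None,fx=2.5,fy=2.5,interpolation=cv2.INTER_CUBIC))
E
```

```text
(no output)
```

View pics/b_top.png

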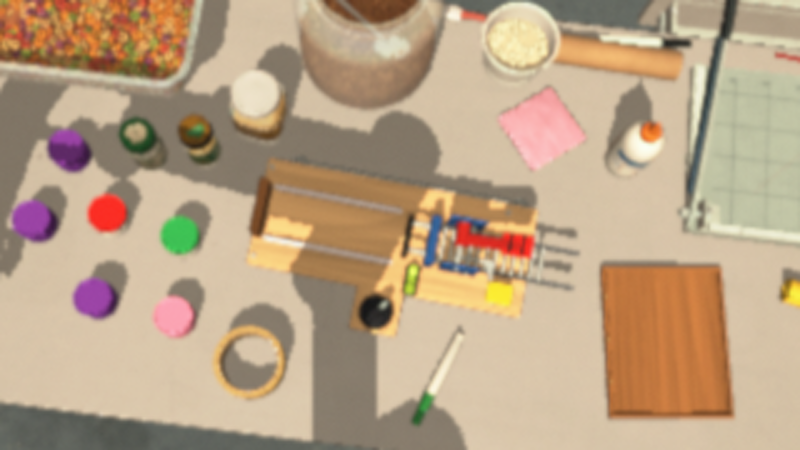

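The picture shows a red tin at full-frame pixel (153,185) and a green one at (182,194). Three purple lids and one pink one are look-alikes. The press is in the middle, with its knob at (260,224), and the tray is at (377,236). I'll check the hues and move over the press for a close look.

```bash
python3 - <<'E'
import cv2
I=cv2.imread('pics/a_top.png'); H=cv2.cvtColor(I,cv2.COLOR_BGR2HSV)
for x,y in [(68,150),(33,220),(107,213),(95,298),(173,315),(180,235)]:
    u,v=int(110+x/2.5),int(100+y/2.5); print((u,v),H[v-1:v+2,u-1:u+2].reshape(-1,3).mean(0).round())
E
```

```text
(137, 160) [146. 150. 103.]
(123, 188) [147. 151. 165.]
(152, 185) [  1. 218. 251.]
(148, 219) [147. 151. 166.]
(179, 226) [175.  89. 251.]
(182, 194) [ 65. 174. 194.]
```

Call:
carry_out:
  series: "0.016 -0.05 0.006 -5; 0.016 -0.05 0.006 -5; 0.016 -0.05 0.006 -5; 0.016 -0.05 0.006 -5; 0.016 -0.05 0.006 -5; 0.016 -0.05 0.006 -5; 0.016 -0.05 0.006 -5; 0.016 -0.05 0.006 -5; 0.016 -0.05 0.006 -5; 0.016 -0.05 0.006 -5; 0.016 -0.05 0.006 -5; 0.016 -0.05 0.006 -5; 0.016 -0.05 0 -5; 0.016 -0.05 0 -5; 0 0 0 0; 0 0 0 0"
  jaw: 1

```text
time: 3.15
tool_pos: [0.4538, -0.0652, 0.3172]
tcp_rot: [-2.22, -2.222, -0.0]
wrist_force: [-0.3, 0.5, -0.7]
width: 0.998
grip_force: 0.0
```

```bash
python3 - <<'E'
from h import *
s=bot.read_state(); print(s['tool_pos'],s['tcp_rot'],s['q'],s['time'])
n='wrist';C=cam(n); I,D=eyes.read_camera(n); cv2.imwrite('pics/c_w.png',cv2.resize(I,(800,600)))
np.savez('c.npz',I=I,D=D,r=C[1],p=C[2],K=C[0])
print(C[2])
for t in ['tin_red','tin_blue','tin_yellow','tray','foot_knob','trigger','release','jaw']:
        for x in spot_in(n,t)[:4]:
            if x['score']>.2: print(n,t,round(x['score'],2),np.round(x['rect']),plane(n,C,*x['rect'][:2],.042).round(3))
E
```

```text
[ 0.45378565 -0.06516864  0.31719374] [-2.21977264e+00 -2.22183786e+00 -3.69102140e-04] [-1.97483045e-01 -1.94070474e-01  1.94585626e+00  7.05563440e-04
  1.39042525e+00 -1.98539775e-01] 3.15
[0.45374821 0.0146698  0.44542616]
wrist tin_blue 0.45 [323. 212.  33.  87.] [ 0.552 -0.144  0.042]
wrist tin_blue 0.35 [306. 133. 160. 267.] [ 0.522 -0.029  0.042]
wrist tray 0.77 [249. 305. 121.  64.] [ 0.441 -0.316  0.042]
wrist foot_knob 0.95 [243.  96.  33.  33.] [0.436 0.022 0.042]
wrist trigger 0.9 [323. 210.  33.  83.] [ 0.552 -0.141  0.042]
wrist release 0.79 [284. 196.  46.  57.] [ 0.493 -0.119  0.042]
wrist release 0.74 [301. 136. 156. 272.] [ 0.514 -0.033  0.042]
wrist jaw 0.86 [315. 190.  64. 159.] [ 0.537 -0.109  0.042]
```

View pics/c_w.png

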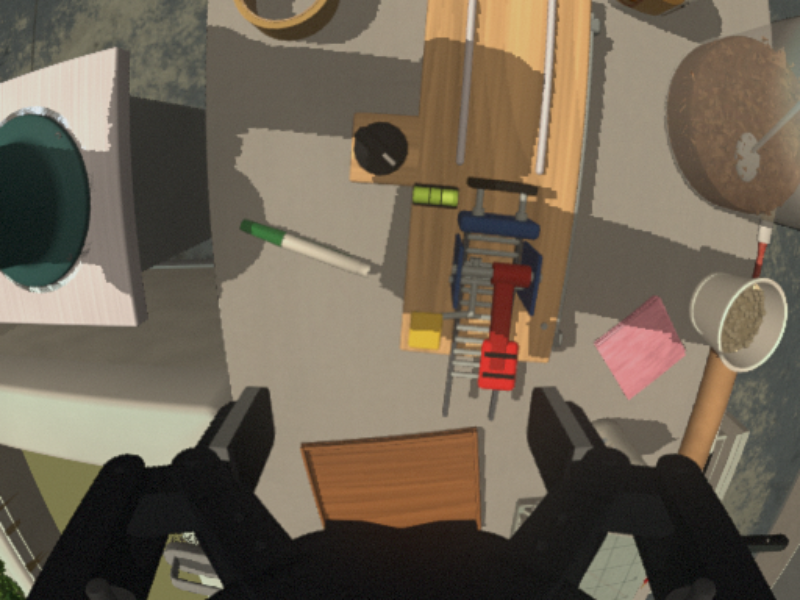

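The wrist view shows the knob at about (380,148), the vial at (435,195), the rails from (470,0) to (461,160) and (555,0) to (541,172), the trigger pad at (498,365) and the release tab at (425,330). Next I'll get the press pose and tilt from depth.

```bash
python3 - <<'E'
from h import *
z=np.load('c.npz'); C=(z['K'],z['r'],z['p']); D=z['D']; I=z['I']; P=cloud('wrist',C,D)
g=lambda u,v:P[int(v*.64),int(u*.64)].round(4)
print('table',g(330,320),g(620,470),'tray',g(400,480))
# bed points: wood patches
m=np.zeros(D.shape,np.uint8); cv2.fillPoly(m,[(np.array([[478,10],[545,10],[536,165],[468,165]])*.64).astype(int)],1)
m2=np.zeros_like(m); cv2.fillPoly(m2,[(np.array([[560,10],[585,10],[570,170],[553,170]])*.64).astype(int)],1)
m3=np.zeros_like(m); cv2.fillPoly(m3,[(np.array([[430,30],[458,30],[452,170],[425,170]])*.64).astype(int)],1)
Q=P[((m+m2+m3)>0)&(D>0)]; Q=Q[(Q[:,2]>.02)&(Q[:,2]<.06)]
for _ in range(4):
    c=np.linalg.lstsq(np.c_[Q[:,:2],np.ones(len(Q))],Q[:,2],rcond=None)[0]; r=Q[:,2]-np.c_[Q[:,:2],np.ones(len(Q))]@c; Q=Q[abs(r)<2.5*r.std()+1e-4]
print('plane',c,r.std(),len(Q))
def onbed(u,v):
    d,_=ray('wrist',C,u*.64,v*.64); # solve p+d s on plane
    s=(c@[C[2][0],C[2][1],1]-C[2][2])/(d[2]-c[0]*d[0]-c[1]*d[1]); return (C[2]+d*s).round(4)
for n,a in dict(railL=[(470,2),(461,160)],railR=[(555,2),(541,172)],front=[(425,60),(403,345)],back=[(600,20),(548,358)],rightedge=[(403,347),(548,360)]).items(): print(n,[onbed(*x) for x in a])
for n,a in dict(knob=(380,145),trig=(498,365),rel=(425,330),padtop=(502,186),jawtop=(498,225)).items(): print(n,g(*a))
cv2.imwrite('pics/d.png',np.vstack([cv2.resize(I[70:140,210:300],(720,560),interpolation=cv2.INTER_CUBIC)]))
E
```

```text
table [0.4537 0.0147 0.4454] [ 0.506  -0.0534  0.3642] tray [ 0.4527 -0.3524  0.004 ]
plane [ 0.07235628 -0.00530935 -0.00311266] 0.0008319188671302658 7483
railL [array([0.5147, 0.16  , 0.0333]), array([0.5065, 0.0131, 0.0335])]
railR [array([0.5919, 0.1664, 0.0388]), array([0.5785, 0.0055, 0.0387])]
front [array([0.4748, 0.1032, 0.0307]), array([ 0.4558, -0.1625,  0.0307])]
back [array([0.6346, 0.1541, 0.042 ]), array([ 0.5995, -0.1735,  0.0412])]
rightedge [array([ 0.4558, -0.1646,  0.0307]), array([ 0.5997, -0.1757,  0.0412])]
knob [0.4366 0.026  0.0634]
trig [ 0.5287 -0.1402  0.1221]
rel [ 0.4746 -0.131   0.0708]
padtop [ 0.5338 -0.0064  0.0785]
jawtop [ 0.5299 -0.0373  0.0842]
```

View pics/d.png

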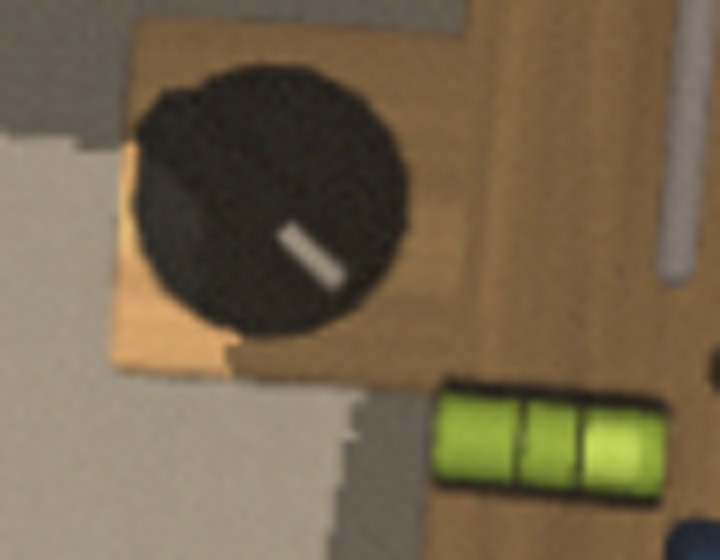

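The mark on the knob's bar and the vial show clearly, with the bright bubble off to the right, which is the high side. Depth gives a tilt of about 0.073 and a press yaw of about -4.3°. Next is the knob's bar axis.

```bash
python3 - <<'E'
from h import *
z=np.load('c.npz'); C=(z['K'],z['r'],z['p']); D=z['D']; P=cloud('wrist',C,D)
S=P[60:140,205:265].reshape(-1,3); 
h=np.histogram(S[:,2],bins=np.arange(.02,.075,.003)); print(list(zip(h[1].round(3),h[0])))
T=S[S[:,2]>.058]; xy=T[:,:2].astype(np.float32); print(len(T),T.mean(0),cv2.minAreaRect(xy*1000))
f=lambda x,y:plane('wrist',C,210+x/8,70+y/8,.063)
a,b=f(285,228),f(340,285); print(a,b,np.degrees(np.arctan2(*(b-a)[1::-1])))
E
```

```text
[(np.float64(0.02), np.int64(1)), (np.float64(0.023), np.int64(89)), (np.float64(0.026), np.int64(433)), (np.float64(0.029), np.int64(352)), (np.float64(0.032), np.int64(32)), (np.float64(0.035), np.int64(292)), (np.float64(0.038), np.int64(286)), (np.float64(0.041), np.int64(12)), (np.float64(0.044), np.int64(8)), (np.float64(0.047), np.int64(19)), (np.float64(0.05), np.int64(1)), (np.float64(0.053), np.int64(2)), (np.float64(0.056), np.int64(2)), (np.float64(0.059), np.int64(75)), (np.float64(0.062), np.int64(212)), (np.float64(0.065), np.int64(19)), (np.float64(0.068), np.int64(0)), (np.float64(0.071), np.int64(0))]
339 [0.43619165 0.02238098 0.09902839] ((433.9322204589844, 23.65523338317871), (12.780899047851562, 44.341796875), 48.528343200683594)
[0.43990807 0.01764759 0.063     ] [0.44858893 0.00843373 0.063     ] -46.70605899739665
```

```bash
python3 - <<'E'
from h import *
z=np.load('c.npz'); C=(z['K'],z['r'],z['p']); D=z['D']; P=cloud('wrist',C,D)
S=P[60:140,205:265].reshape(-1,3); T=S[(S[:,2]>.058)&(S[:,2]<.07)]; xy=T[:,:2].astype(np.float32)*1000
print(len(T),T.mean(0),cv2.minAreaRect(xy)); w,v=np.linalg.eigh(np.cov(xy.T)); print(w,np.degrees(np.arctan2(v[1,1],v[0,1])))
E
```

```text
307 [0.43436165 0.02318476 0.06292179] ((433.7896728515625, 23.557722091674805), (12.152069091796875, 44.092201232910156), 46.318904876708984)
[ 11.31051432 155.7355534 ] 136.98017696639442
```

Call:
carry_out:
  series: "-0.004 0.018 -0.03 9.3; -0.004 0.018 -0.03 9.3; -0.004 0.018 -0.03 9.3; -0.004 0.018 -0.04 9.3; -0.004 0.0167 -0.04 9.3; 0 0 -0.04 0; 0 0 -0.03 0; 0 0 -0.02 0; 0 0 0 0; 0 0 0 0"
  jaw: 0
  grip_force: 40

```text
time: 4.85
tool_pos: [0.4348, 0.0234, 0.0581]
tcp_rot: [1.162, 2.918, 0.001]
wrist_force: [0.3, -1.2, -0.2]
width: 0.501
grip_force: 0.0
```

Call:
carry_out:
  series: "0 0 0 0; 0 0 0 0; 0 0 0 0; 0 0 0 0"
  jaw: -1

```text
time: 5.35
tool_pos: [0.4348, 0.0229, 0.0586]
tcp_rot: [1.161, 2.917, 0.0]
wrist_force: [-1.7, -1.5, 5.3]
width: 0.13
grip_force: 40.3
```

Call:
carry_out:
  series: "0 0 0.0009 -9.9; 0 0 0.0009 -9.9; 0 0 0.0009 -9.9; 0 0 0.0009 -9.9; 0 0 0.0009 -9.9; 0 0 0.0009 -9.9; 0 0 0.0009 -9.9; 0 0 0.0009 -9.9; 0 0 0.0009 -9.9; 0 0 0.0009 -9.9; 0 0 0.0009 -9.9; 0 0 0.0009 -9.9; 0 0 0.0009 -9.9; 0 0 0.0009 -9.9; 0 0 0 0; 0 0 0 0"

```text
time: 7.35
tool_pos: [0.4362, 0.0229, 0.0715]
tcp_rot: [3.141, -0.05, 0.007]
wrist_force: [2.1, -4.0, 7.0]
width: 0.127
grip_force: 39.5
```

Call:
carry_out:
  series: "0 0 0 0; 0 0 0 0; 0 0 0.03 0; 0 0 0.05 0; 0 0.005 0.06 10; 0 0.01 0.06 10; 0 0.01 0.04 10; 0 0.01 0.02 10; 0 0.01 0 10; 0 0 0 10; 0 0 0 10; 0 0 0 10; 0 0 0 7.8;0 0 0 0; 0 0 0 0"
  jaw: 0

```text
time: 9.22
tool_pos: [0.4337, 0.0683, 0.3294]
tcp_rot: [-2.303, -2.136, 0.001]
wrist_force: [0.5, 0.4, 0.7]
width: 0.502
grip_force: 0.0
```

```bash
python3 - <<'E'
from h import *
s=bot.read_state(); print(s['tool_pos'],s['tcp_rot'],s['q'],s['time'])
n='wrist';C=cam(n); I,D=eyes.read_camera(n); cv2.imwrite('pics/e_w.png',cv2.resize(I,(800,600)))
np.savez('e.npz',I=I,D=D,r=C[1],p=C[2],K=C[0]); print(C[2])
E
```

```text
[0.43373843 0.06834534 0.3294136 ] [-2.30321509e+00 -2.13550790e+00  1.16993464e-03] [ 9.94655227e-02 -2.38341241e-01  1.95952474e+00  1.10972280e-04
  1.42142676e+00  1.74978539e-01] 9.225
[0.43984153 0.14805937 0.45757672]
```

View pics/e_w.png

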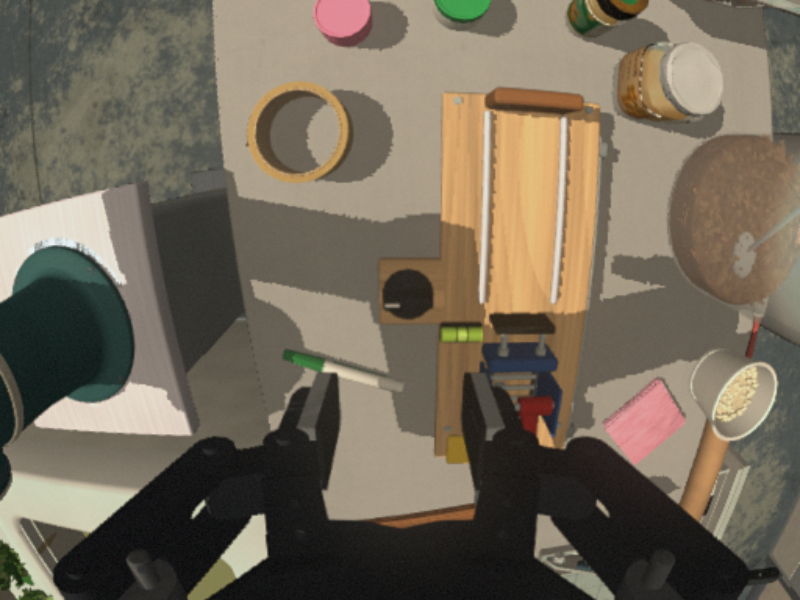

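The whole lane shows now: the rails run from (487,110) to (483,300) and (563,117) to (556,302), the fence is at (535,98), the pad at (522,322) and the vial at (462,334). The knob's bar lies along the press x-axis. I'll measure the new tilt, the bubble and the lane.

```bash
python3 - <<'E'
from h import *
z=np.load('e.npz'); C=(z['K'],z['r'],z['p']); D=z['D']; I=z['I']; P=cloud('wrist',C,D)
def reg(*polys):
    m=np.zeros(D.shape,np.uint8)
    for p in polys: cv2.fillPoly(m,[(np.array(p)*.64).astype(int)],1)
    return P[(m>0)&(D>0)]
def fit(Q):
    for _ in range(5):
        A=np.c_[Q[:,:2],np.ones(len(Q))]; c=np.linalg.lstsq(A,Q[:,2],rcond=None)[0]; r=Q[:,2]-A@c; Q=Q[abs(r)<2.5*r.std()+1e-4]
    return c,r.std(),len(Q)
c,s,n=fit(reg([[495,125],[555,125],[548,295],[490,295]],[[572,120],[590,120],[582,300],[566,300]],[[450,110],[478,110],[476,310],[448,310]])); print('bed',c,s,n)
print('table',fit(reg([[270,210],[370,215],[370,330],[260,300]],[[610,150],[660,180],[660,270],[605,290]])))
e=np.array([np.cos(np.radians(-4.3)),np.sin(np.radians(-4.3))]); print('tilt',c[:2]@e,'yslope',c[:2]@[-e[1],e[0]])
for y in (130,200,290):
    print([plane('wrist',C,u*.64,v*.64,.05).round(4)for u,v in [(487-(y-110)*.02,y),(563-(y-117)*.038,y)]])
print('fence top face edge',[plane('wrist',C,u*.64,v*.64,.092).round(4) for u,v in [(490,107),(580,111)]])
print('pad top',[plane('wrist',C,u*.64,v*.64,.084).round(4) for u,v in [(490,315),(552,317)]], P[int(322*.64),int(522*.64)])
cv2.imwrite('pics/f.png',cv2.resize(I[165:225,240:315],(750,600),interpolation=cv2.INTER_CUBIC))
E
```

```text
bed [ 1.62875779e-04 -6.55672760e-05  4.12734272e-02] 0.0007856707599761615 7846
table (array([-0.00042747,  0.00050787, -0.00046117]), np.float64(0.000821480137610208), 7038)
tilt 0.00016733345676245298 yslope -5.3170494251292346e-05
[array([0.5157, 0.1677, 0.05  ]), array([0.5858, 0.1669, 0.05  ])]
[array([0.511 , 0.1057, 0.05  ]), array([0.5809, 0.103 , 0.05  ])]
[array([0.5065, 0.0228, 0.05  ]), array([0.5778, 0.0177, 0.05  ])]
fence top face edge [array([0.5119, 0.184 , 0.092 ]), array([0.5871, 0.181 , 0.092 ])]
pad top [array([0.5062, 0.0103, 0.084 ]), array([0.5628, 0.0038, 0.084 ])] [ 0.53750203 -0.0024918   0.0736383 ]
```

View pics/f.png

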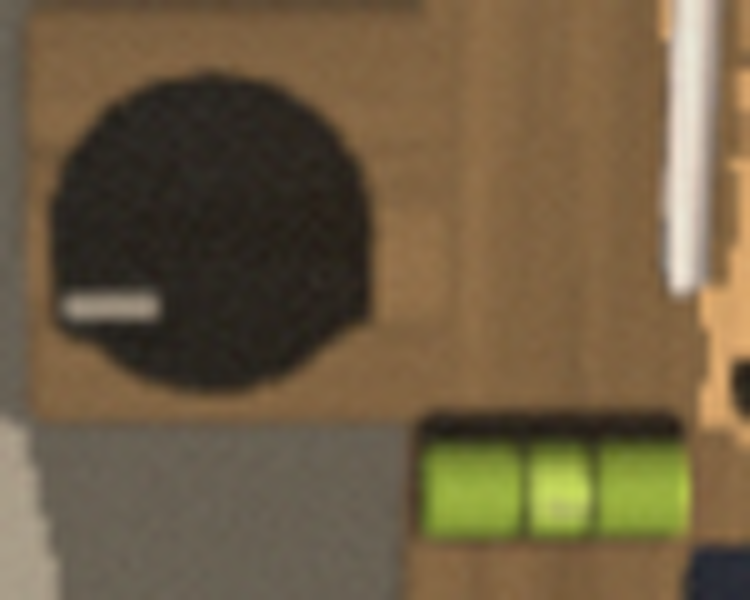

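The bed is level (fitted tilt about 0, with the bubble between the rings). Next I'll look at the tins from closer.

Call:
carry_out:
  series: "0.002 0.045 -0.01 0; 0.002 0.045 -0.01 0; 0.002 0.045 -0.01 0; 0.002 0.045 -0.01 0; 0.002 0.045 -0.01 0; 0 0 0 0; 0 0 0 0"
  jaw: 1

```text
time: 10.15
tool_pos: [0.4439, 0.293, 0.2797]
tcp_rot: [2.302, 2.138, -0.002]
wrist_force: [-0.1, 0.0, 0.1]
width: 1.001
grip_force: 0.0
```

```bash
cat >> h.py <<'E'
def lids(n,nm=None,zr=.042):
    C=cam(n); I,D=eyes.read_camera(n); H=cv2.cvtColor(I,cv2.COLOR_BGR2HSV)
    if nm: cv2.imwrite(f'pics/{nm}.png',cv2.resize(I,(800,600)))
    for c,lo,hi in [('red',(0,170,120),(5,255,255)),('green',(55,120,90),(75,255,255)),('blue',(95,120,80),(125,255,255)),('yellow',(22,140,120),(32,255,255)),('pur/pink',(135,60,80),(178,255,255))]:
        m=cv2.inRange(H,lo,hi); k,L,st,ce=cv2.connectedComponentsWithStats(m)
        for i in range(1,k):
            if st[i,4]>60:
                v,u=np.where(L==i); Q=np.array([plane(n,C,a,b,zr) for a,b in zip(u,v)])[:,:2]
                (x,y),(w,h),_=cv2.minAreaRect((Q*1000).astype(np.float32))
                if 30<max(w,h)<75: print(c,ce[i].round(),st[i,4],'centre mm',round(x,1),round(y,1),'size',round(w),round(h))
    return C,I,D
E
python3 - <<'E'
from h import *
C,I,D=lids('wrist','g'); print(bot.read_state()['tool_pos'],C[2])
lids('top')
E
```

```text
red [499.  13.] 78 centre mm 839.6 523.8 size 41 20
red [315.  75.] 1295 centre mm 523.5 401.2 size 49 50
green [305. 156.] 1204 centre mm 505.8 299.2 size 49 49
pur/pink [293.   7.] 578 centre mm 502.3 487.3 size 24 52
pur/pink [374.  21.] 1090 centre mm 607.1 472.6 size 52 52
pur/pink [221.  82.] 1356 centre mm 409.0 399.2 size 50 50
pur/pink [221. 168.] 1272 centre mm 398.9 291.2 size 55 50
[0.44409388 0.29264722 0.27998798] [0.44978398 0.37285506 0.40775715]
red [303. 194.] 105 centre mm 558.9 -110.6 size 70 26
green [ 67. 128.] 145 centre mm 687.3 728.9 size 67 38
green [ 65. 144.] 152 centre mm 630.1 724.3 size 63 34
green [ 62. 161.] 172 centre mm 567.8 720.5 size 68 37
green [ 60. 177.] 159 centre mm 512.5 714.6 size 59 34
green [182. 194.] 161 centre mm 507.0 296.2 size 45 44
yellow [310. 216.] 76 centre mm 481.6 -140.0 size 23 34
pur/pink [ 5. 99.] 143 centre mm 771.1 975.5 size 53 45
pur/pink [  3. 118.] 95 centre mm 701.7 961.9 size 60 24
pur/pink [122. 191.] 112 centre mm 491.5 497.2 size 55 27
pur/pink [145. 222.] 102 centre mm 396.9 399.9 size 57 27
pur/pink [182. 225.] 108 centre mm 403.2 276.4 size 51 26
```

View pics/g.png

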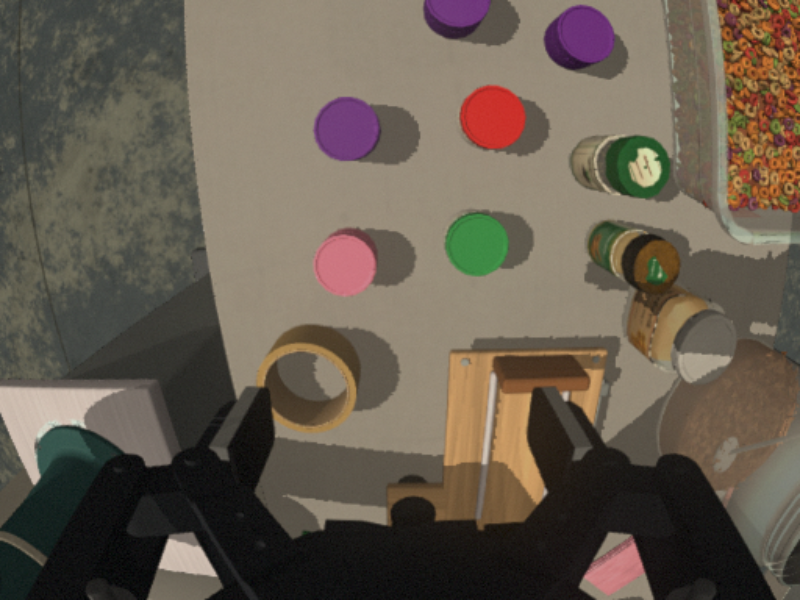

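Call:
carry_out:
  series: "0.031 0.0032 -0.03 0; 0.031 0.0032 -0.05 0; 0 0 -0.05 0; 0 0 -0.05 0; 0 0 -0.04 0; 0 0 -0.02 0; 0 0 -0.01 0; 0 0 0 0; 0 0 0 0"
  jaw: 1

```text
time: 11.38
tool_pos: [0.5075, 0.3004, 0.0318]
tcp_rot: [2.301, 2.137, 0.005]
wrist_force: [-0.0, 1.3, 0.7]
width: 0.999
grip_force: 0.0
```

Call:
carry_out:
  series: "0 0 0 0; 0 0 0 0; 0 0 0 0; 0 0 0 0"
  jaw: -1
  grip_force: 25

```text
time: 11.88
tool_pos: [0.5067, 0.3001, 0.0309]
tcp_rot: [2.302, 2.138, 0.002]
wrist_force: [-1.1, -0.3, 6.2]
width: 0.597
grip_force: 26.2
```

Call:
carry_out:
  series: "0 0 0.03 0; 0 0 0.05 0; 0 0 0.04 0; 0 0 0 0; 0 0 0 0"

```text
time: 12.5
tool_pos: [0.5053, 0.2993, 0.149]
tcp_rot: [-2.302, -2.138, 0.002]
wrist_force: [-0.3, 0.2, -1.0]
width: 0.599
grip_force: 26.8
```

Call:
carry_out:
  series: "0.012 -0.04 0 0; 0.012 -0.04 0 0; 0.012 -0.04 0 0; 0.0082 -0.0253 0 0; 0 0 -0.03 0; 0 0 -0.03 0; 0 0 -0.01 0; 0 0 0 0;0 0 -0.004 0; 0 0 0 0; 0 0 0 0"

```text
time: 13.88
tool_pos: [0.5508, 0.1546, 0.0767]
tcp_rot: [2.301, 2.138, 0.002]
wrist_force: [0.4, -0.2, -1.5]
width: 0.598
grip_force: 26.7
```

```bash
python3 - <<'E'
from h import *
s=bot.read_state(); print(s['tool_pos'],s['wrist_force'])
C,I,D=lids('wrist','hh'); lids('top',zr=.084)
E
```

```text
[0.55083828 0.15460042 0.07673829] [ 0.4023838  -0.16461956 -1.5025593 ]
green [251. 246.] 1747 centre mm 548.1 147.6 size 21 60
green [248. 311.] 696 centre mm 541.1 95.3 size 15 50
pur/pink [33. 61.] 4142 centre mm 413.4 286.7 size 51 74
red [153. 185.] 166 centre mm 517.4 384.4 size 44 46
green [ 67. 128.] 144 centre mm 672.9 704.6 size 65 36
green [ 65. 144.] 152 centre mm 617.8 700.2 size 61 33
green [ 62. 161.] 172 centre mm 557.9 696.4 size 66 36
green [ 60. 177.] 160 centre mm 504.3 690.7 size 34 56
yellow [310. 216.] 96 centre mm 476.7 -132.5 size 36 28
pur/pink [ 5. 98.] 142 centre mm 755.5 943.0 size 48 43
pur/pink [  3. 118.] 96 centre mm 686.8 929.4 size 58 24
pur/pink [137. 160.] 217 centre mm 594.4 451.0 size 60 49
pur/pink [123. 188.] 219 centre mm 494.1 479.1 size 55 52
pur/pink [147. 219.] 221 centre mm 403.7 381.5 size 54 51
pur/pink [179. 226.] 190 centre mm 393.0 277.1 size 48 44
```

View pics/hh.png

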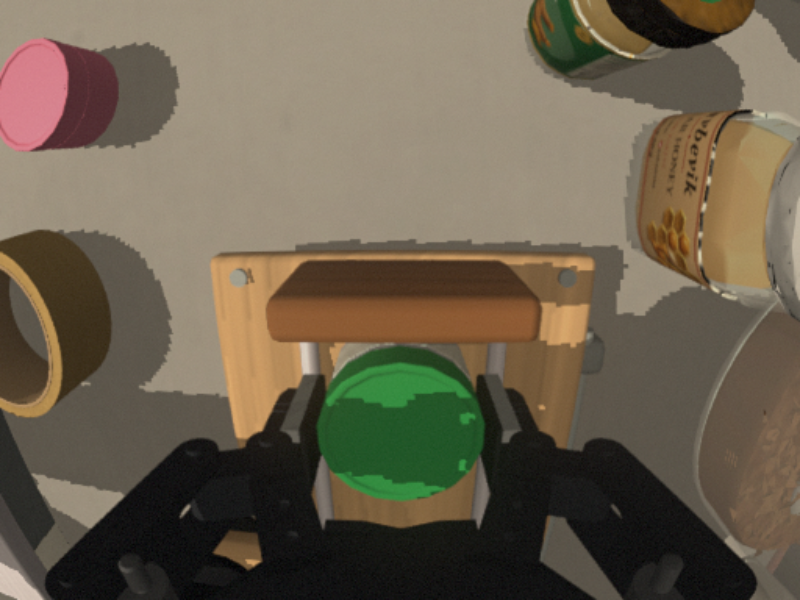

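The green tin is centred between the rails (lid centre about 401, rails 310 and 495), with a small gap to the fence. I'll set it down and release.

Call:
carry_out:
  series: "0 0 -0.002 0; 0 0 -0.0015 0; 0 0 0 0; 0 0 0 0"

```text
time: 14.48
tool_pos: [0.5503, 0.1544, 0.0729]
tcp_rot: [2.302, 2.138, 0.0]
wrist_force: [-3.1, -0.4, 4.5]
width: 0.595
grip_force: 27.2
```

Call:
carry_out:
  series: "0 0 0 0; 0 0 0 0; 0 0 0 0; 0 0 0.04 0; 0 0 0.06 0; -0.006 0.06 0.03 0; -0.006 0.06 0 0; -0.006 0.06 0 0; -0.004 0.04 0 0;0 0 0 0; 0 0 0 0"
  jaw: 1

```text
time: 15.85
tool_pos: [0.5285, 0.3697, 0.1997]
tcp_rot: [2.301, 2.138, -0.002]
wrist_force: [-0.8, -0.3, 0.1]
width: 1.004
grip_force: 0.0
```

```bash
python3 - <<'E'
from h import *
s=bot.read_state(); print(s['tool_pos'],s['wrist_force'])
lids('wrist'); lids('top',zr=.084)
E
```

```text
[0.52848599 0.36969169 0.19973344] [-0.78336082 -0.28839169  0.08577878]
red [250. 150.] 2086 centre mm 524.4 402.0 size 50 50
pur/pink [220.  50.] 2147 centre mm 503.9 501.7 size 50 51
pur/pink [331.  72.] 2114 centre mm 608.5 473.4 size 51 51
pur/pink [140. 162.] 1679 centre mm 408.7 399.4 size 51 50
pur/pink [149. 243.] 990 centre mm 399.2 307.2 size 71 32
green [ 63. 127.] 73 centre mm 676.4 724.4 size 42 27
green [ 65. 144.] 140 centre mm 618.0 700.1 size 61 33
green [ 62. 161.] 171 centre mm 557.7 697.0 size 65 36
green [ 60. 177.] 161 centre mm 504.2 690.7 size 35 56
green [225. 183.] 160 centre mm 549.4 151.6 size 45 44
yellow [310. 216.] 98 centre mm 477.4 -131.7 size 29 35
pur/pink [ 5. 98.] 144 centre mm 753.8 942.5 size 52 43
pur/pink [  3. 118.] 95 centre mm 686.8 929.4 size 58 24
pur/pink [179. 226.] 191 centre mm 393.0 277.1 size 48 44
```

Call:
carry_out:
  series: "-0.0043 0.0323 -0.03 0; 0 0 -0.05 0; 0 0 -0.04 0; 0 0 -0.03 0; 0 0 -0.02 0; 0 0 0 0; 0 0 0 0"
  jaw: 1

```text
time: 16.82
tool_pos: [0.5256, 0.4027, 0.0317]
tcp_rot: [2.302, 2.137, 0.004]
wrist_force: [-0.5, 0.3, 1.6]
width: 1.001
grip_force: 0.0
```

Call:
carry_out:
  series: "0 0 0 0; 0 0 0 0; 0 0 0 0; 0 0 0 0"
  jaw: -1

```text
time: 17.32
tool_pos: [0.5252, 0.403, 0.0318]
tcp_rot: [2.301, 2.138, 0.004]
wrist_force: [-0.6, -0.5, 6.2]
width: 0.598
grip_force: 26.6
```

Call:
carry_out:
  series: "0 0 0.03 0; 0 0 0.05 0; 0 0 0.04 0; 0 0 0 0; 0 0 0 0"

```text
time: 17.95
tool_pos: [0.5237, 0.402, 0.1494]
tcp_rot: [-2.302, -2.138, 0.002]
wrist_force: [-0.2, -0.3, -2.0]
width: 0.602
grip_force: 26.5
```

Call:
carry_out:
  series: "0.005 -0.06 0 0; 0.005 -0.06 0 0; 0.005 -0.06 0 0; 0.005 -0.06 0 0; 0.0027 -0.05 0 0; 0 -0.0135 0 0; 0 0 0 0; 0 0 -0.03 0; 0 0 -0.03 0; 0 0 -0.01 0; 0 0 -0.003 0; 0 0 -0.002 0; 0 0 0 0; 0 0 0 0"

```text
time: 19.7
tool_pos: [0.5477, 0.0989, 0.0761]
tcp_rot: [2.301, 2.137, 0.002]
wrist_force: [0.4, 0.6, -1.2]
width: 0.597
grip_force: 26.5
```

Call:
carry_out:
  series: "-0.001 0 -0.003 0; 0 0 0 0; 0 0 0 0"

```text
time: 20.08
tool_pos: [0.5471, 0.0989, 0.0737]
tcp_rot: [2.301, 2.137, 0.003]
wrist_force: [-1.3, 0.3, 5.5]
width: 0.6
grip_force: 27.0
```

Call:
carry_out:
  series: "0 0 0 0; 0 0 0 0; 0 0 0 0; 0 0 0.04 0; 0 0 0.06 0; -0.02 -0.01 0.06 0; -0.02 -0.02 0.04 0; -0.02 -0.02 0 0; 0 0 0 0;0 0 0 0; 0 0 0 0"
  jaw: 1

```text
time: 21.45
tool_pos: [0.4867, 0.0496, 0.2699]
tcp_rot: [-2.301, -2.138, 0.001]
wrist_force: [-0.7, -0.3, 0.2]
width: 0.996
grip_force: 0.0
```

```bash
python3 - <<'E'
from h import *
s=bot.read_state(); print(s['tool_pos'],s['q'])
C,I,D=lids('wrist','i',zr=.084); np.savez('i.npz',I=I,D=D,r=C[1],p=C[2],K=C[0])
E
```

```text
[0.48674077 0.04959433 0.26989677] [ 5.04381549e-02 -1.07320090e-01  1.95708641e+00  2.84668012e-04
  1.29320583e+00  1.23705117e-01]
red [309. 127.] 1743 centre mm 546.3 97.8 size 50 50
red [308. 321.] 444 centre mm 543.2 -164.6 size 59 31
green [309.  76.] 1743 centre mm 549.0 152.3 size 50 49
pur/pink [174.   4.] 265 centre mm 411.0 245.5 size 13 43
```

View pics/i.png

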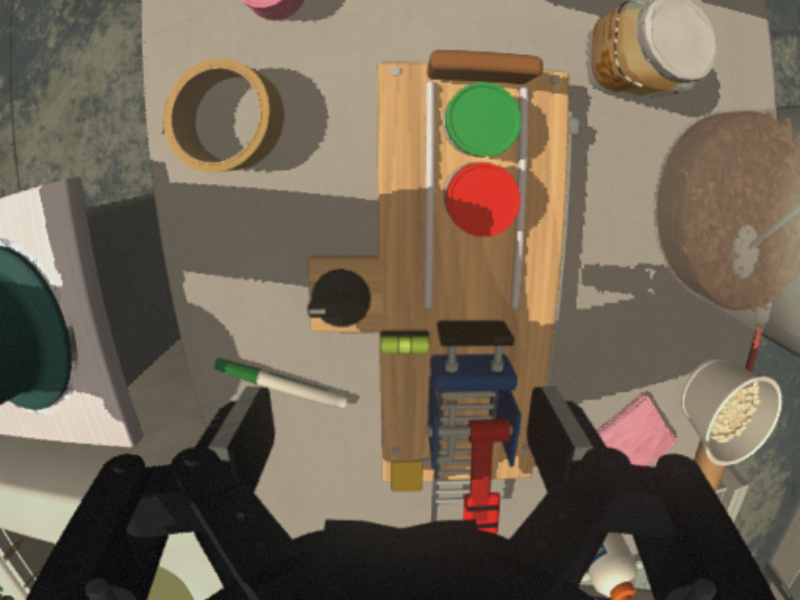

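Both tins stand in the lane: lid centres (0.549,0.152) and (0.546,0.098), 54 mm apart. I'll move over to locate the trigger and release.

Call:
carry_out:
  series: "0.005 -0.05 0 0; 0.005 -0.05 0 0; 0 -0.05 0 0; 0 -0.03 0 0; 0 0 0 0; 0 0 0 0; 0 0 0 0"
  jaw: -1

```text
time: 22.38
tool_pos: [0.4967, -0.1297, 0.2706]
tcp_rot: [-2.3, -2.139, -0.0]
wrist_force: [0.6, -0.8, -0.2]
width: 0.001
grip_force: 0.0
```

```bash
python3 - <<'E'
from h import *
s=bot.read_state(); print(s['tool_pos'])
n='wrist'; C=cam(n); I,D=eyes.read_camera(n); P=cloud(n,C,D); H=cv2.cvtColor(I,cv2.COLOR_BGR2HSV)
cv2.imwrite('pics/j.png',cv2.resize(I,(800,600)))
for t in ['trigger','trigger_pad','release','release_tab']: print(t,[(round(x['score'],2),np.round(x['rect'])) for x in spot_in(n,t)[:2]])
for c,lo,hi in [('red',(0,150,90),(6,255,255)),('yel',(20,130,90),(32,255,255))]:
    m=(cv2.inRange(H,lo,hi)>0)&(D>0)&(P[...,1]<-.06)&(P[...,0]>.43)&(P[...,0]<.6)
    Q=P[m]; print(c,len(Q))
    for y in np.arange(-.23,-.06,.01):
        q=Q[(Q[:,1]>y)&(Q[:,1]<y+.01)]
        if len(q)>8: print(y.round(3),len(q),'x',np.percentile(q[:,0],[3,50,97]).round(4),'z',np.percentile(q[:,2],[5,50,95]).round(4))
E
```

```text
[ 0.4967009  -0.12972318  0.27059567]
trigger [(0.7, array([300., 166.,  35., 104.]))]
trigger_pad [(0.59, array([301., 165.,  35., 104.]))]
release [(0.58, array([253., 159.,  46.,  66.]))]
release_tab [(0.85, array([253., 162.,  47.,  64.]))]
red 1900
-0.17 12 x [0.5373 0.5424 0.5466] z [0.13   0.1308 0.1314]
-0.16 263 x [0.5223 0.5348 0.5482] z [0.13   0.1316 0.1331]
-0.15 263 x [0.5224 0.5358 0.5497] z [0.1259 0.128  0.13  ]
-0.14 228 x [0.5235 0.5363 0.5501] z [0.1223 0.1255 0.1274]
-0.13 242 x [0.5246 0.5366 0.5499] z [0.1197 0.1218 0.1238]
-0.12 141 x [0.5311 0.537  0.5431] z [0.1165 0.1185 0.1204]
-0.11 140 x [0.532  0.5379 0.5439] z [0.1133 0.1151 0.1172]
-0.1 139 x [0.5323 0.5388 0.5446] z [0.1097 0.1116 0.1139]
-0.09 136 x [0.533  0.5388 0.5453] z [0.1065 0.1081 0.1104]
-0.08 264 x [0.5315 0.5455 0.5588] z [0.1065 0.108  0.1092]
-0.07 72 x [0.5319 0.5429 0.5584] z [0.1037 0.1058 0.1074]
yel 678
-0.15 160 x [0.4643 0.4776 0.4892] z [0.0788 0.0801 0.0812]
-0.14 215 x [0.4645 0.4776 0.4901] z [0.079  0.0803 0.0815]
-0.13 208 x [0.4656 0.4783 0.4909] z [0.0793 0.0807 0.0817]
-0.12 94 x [0.4661 0.4781 0.4906] z [0.0791 0.0803 0.0816]
```

View pics/j.png

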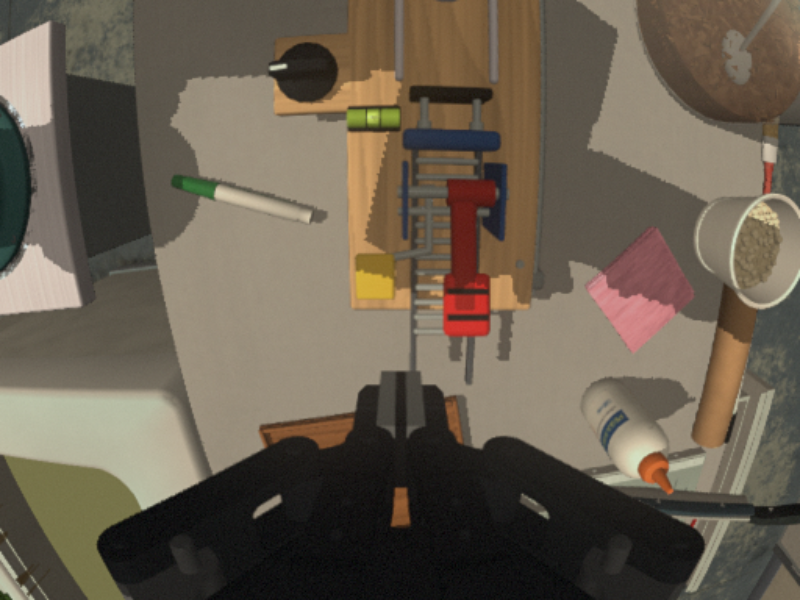

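The trigger pad is centred at (0.536,-0.142), top z 0.127, and the release tab at (0.478,-0.139), z 0.080. Both fit the sizes given. I'll go above the trigger and take a careful first stroke.

Call:
carry_out:
  series: "0.02 -0.01 -0.03 0; 0.0195 -0.006 -0.05 0; 0 0 -0.0365 0; 0 0 -0.02 0; 0 0 -0.02 0; 0 0 -0.01 0; 0 0 0 0; 0 0 0 0"

```text
time: 23.62
tool_pos: [0.5361, -0.1473, 0.1049]
tcp_rot: [2.301, 2.138, -0.001]
wrist_force: [-3.6, -2.4, 2.7]
width: -0.003
grip_force: 1.8
```

Call:
carry_out:
  series: "0 0 -0.005 0; 0 0 0 0; 0 0 0 0"

```text
time: 24.0
tool_pos: [0.5363, -0.1466, 0.1002]
tcp_rot: [2.302, 2.138, 0.001]
wrist_force: [-2.6, 0.2, 4.9]
width: 0.001
grip_force: 2.8
```

Call:
carry_out:
  series: "0 0 -0.004 0; 0 0 0 0; 0 0 0 0"

```text
time: 24.38
tool_pos: [0.5366, -0.1462, 0.0976]
tcp_rot: [-2.302, -2.138, -0.002]
wrist_force: [-5.6, 1.8, 13.7]
width: 0.0
grip_force: 6.2
```

Call:
carry_out:
  series: "0 0 -0.003 0; 0 0 0 0; 0 0 0 0"

```text
time: 24.75
tool_pos: [0.5368, -0.1462, 0.0969]
tcp_rot: [-2.302, -2.138, -0.002]
wrist_force: [-12.2, 4.1, 27.1]
width: -0.001
grip_force: 12.4
```

Call:
carry_out:
  series: "0 0 0.03 0; 0 0 0.03 0; 0 0 0 0; 0 0 0 0"

```text
time: 25.25
tool_pos: [0.5357, -0.1464, 0.1516]
tcp_rot: [-2.301, -2.137, -0.0]
wrist_force: [-0.3, 0.1, -0.6]
width: -0.0
grip_force: 0.0
```

```bash
cat > t.py <<'E'
import sys
from h import *
s=bot.read_state(); print(s['tool_pos'],s['time'],s['wrist_force'])
n='top'; C=cam(n); I,D=eyes.read_camera(n)
cv2.imwrite(f'pics/{sys.argv[1]}.png',cv2.resize(I[150:250,190:350],(800,500),interpolation=cv2.INTER_CUBIC))
H=cv2.cvtColor(I,cv2.COLOR_BGR2HSV); m=cv2.inRange(H[160:230,230:320],(105,90,30),(125,255,255)); v,u=np.where(m>0); print('jaw blue px',len(u), np.bincount(u+230)[230:320])
E
python3 t.py k
```

```text
[ 0.53569328 -0.14643356  0.15157837] 25.25 [-0.31345051  0.0867596  -0.61909576]
jaw blue px 98 [ 0  0  0  0  0  0  0  0  0  0  0  0  0  0  0  0  0  0  0  0  0  0  0  0
  0  0  0  0  0  0  0  0  0  0  0  0  0  0  0  0  0  0  0  0  2  7 13 15
 10  5  0  0  0  0  0  0  0  2  4  3  4  4  1  0  1  3  2  2  3  3  5  5
  3  1]
```

View pics/k.png

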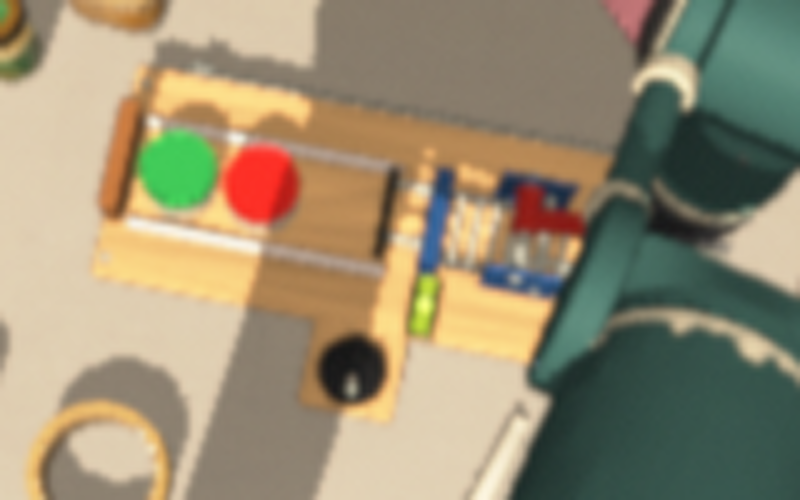

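The first stroke moved the jaw about 18 mm, and the stop was reached with the TCP at z≈0.097. I'll keep pumping.

Call:
carry_out:
  series: "0 0 -0.02 0; 0 0 -0.02 0; 0 0 -0.018 0; 0 0 0 0; 0 0 0 0; 0 0 0.029 0; 0 0 0.029 0; 0 0 0 0; 0 0 0 0; 0 0 -0.02 0; 0 0 -0.02 0; 0 0 -0.018 0; 0 0 0 0; 0 0 0 0; 0 0 0.029 0; 0 0 0.029 0; 0 0 0 0; 0 0 0 0"

```text
time: 27.55
tool_pos: [0.5347, -0.1464, 0.15]
tcp_rot: [-2.3, -2.136, 0.003]
wrist_force: [0.6, -0.3, -0.1]
width: 0.005
grip_force: 0.0
```

```bash
python3 t.py l
```

```text
[ 0.53469443 -0.1464476   0.15001687] 27.55 [ 0.60847355 -0.34515504 -0.07449253]
jaw blue px 93 [ 0  0  0  0  0  0  0  0  0  0  0  0  0  0  0  0  0  0  0  0  0  0  0  0
  0  0  0  0  0  0  0  0  0  0  0  0  0  2  7 12 13  8  4  0  0  0  0  0
  0  0  0  0  0  0  0  0  0  2  3  3  4  4  1  0  3  3  2  3  3  3  4  5
  3  1]
```

Call:
carry_out:
  series: "0 0 -0.02 0; 0 0 -0.02 0; 0 0 -0.018 0; 0 0 0 0; 0 0 0 0; 0 0 0.029 0; 0 0 0.029 0; 0 0 0 0; 0 0 0 0; 0 0 -0.02 0; 0 0 -0.02 0; 0 0 -0.018 0; 0 0 0 0; 0 0 0 0; 0 0 0.029 0; 0 0 0.029 0; 0 0 0 0; 0 0 0 0"

```text
time: 29.85
tool_pos: [0.5347, -0.1465, 0.15]
tcp_rot: [-2.3, -2.136, 0.003]
wrist_force: [0.7, -0.5, -0.6]
width: -0.001
grip_force: 0.0
```

```bash
python3 t.py m
```

```text
[ 0.53466208 -0.14647462  0.14996038] 29.85 [ 0.68152228 -0.52153248 -0.58345717]
jaw blue px 93 [ 0  0  0  0  0  0  0  0  0  0  0  0  0  0  0  0  0  0  0  0  0  0  0  0
  0  0  0  0  0  0  5  8 14 10  7  1  0  0  0  0  0  0  0  0  0  0  0  0
  0  0  0  0  0  0  0  0  0  2  3  3  4  4  2  0  3  3  2  3  3  3  4  5
  3  1]
```

Each stroke brings 12 mm, so the jaw is at about 68 mm. More strokes.

Call:
carry_out:
  series: "0 0 -0.02 0; 0 0 -0.02 0; 0 0 -0.018 0; 0 0 0 0; 0 0 0 0; 0 0 0.029 0; 0 0 0.029 0; 0 0 0 0; 0 0 0 0; 0 0 -0.02 0; 0 0 -0.02 0; 0 0 -0.018 0; 0 0 0 0; 0 0 0 0; 0 0 0.029 0; 0 0 0.029 0; 0 0 0 0; 0 0 0 0"

```text
time: 32.15
tool_pos: [0.5347, -0.1465, 0.1499]
tcp_rot: [-2.3, -2.136, 0.003]
wrist_force: [0.3, 0.3, -0.6]
width: 0.001
grip_force: 0.0
```

```bash
python3 t.py n
```

```text
[ 0.53465482 -0.1464527   0.14994139] 32.15 [ 0.25786548  0.34983254 -0.5967822 ]
jaw blue px 98 [ 0  0  0  0  0  0  0  0  0  0  0  0  0  0  0  0  0  0  0  0  0  0  0  6
 10 15 11  6  3  0  0  0  0  0  0  0  0  0  0  0  0  0  0  0  0  0  0  0
  0  0  0  0  0  0  0  0  0  2  3  3  4  5  2  0  3  3  2  3  3  3  4  3
  3  1]
```

Call:
carry_out:
  series: "0 0 -0.02 0; 0 0 -0.02 0; 0 0 -0.018 0; 0 0 -0.002 0; 0 0 0 0; 0 0 0 0"

```text
time: 32.95
tool_pos: [0.5368, -0.1467, 0.0974]
tcp_rot: [-2.302, -2.138, -0.001]
wrist_force: [-12.9, 4.3, 37.5]
width: 0.0
grip_force: 17.7
```

Call:
carry_out:
  series: "0 0 0.03 0; 0 0 0.03 0; 0 0 0 0; 0 0 0 0"

```text
time: 33.45
tool_pos: [0.5348, -0.1465, 0.1502]
tcp_rot: [-2.3, -2.136, 0.002]
wrist_force: [-0.1, 0.0, -0.5]
width: 0.0
grip_force: 0.0
```

```bash
python3 t.py o
```

```text
[ 0.53480756 -0.14648719  0.15018904] 33.45 [-0.06065642  0.01700875 -0.53212183]
jaw blue px 101 [ 0  0  0  0  0  0  0  0  0  0  0  0  0  0  0  0  0  0  0  4 10 15 13 10
  4  0  0  0  0  0  0  0  0  0  0  0  0  0  0  0  0  0  0  0  0  0  0  0
  0  0  0  0  0  0  0  0  0  2  3  3  4  4  2  0  3  3  2  3  2  3  4  3
  3  1]
```

View pics/o.png

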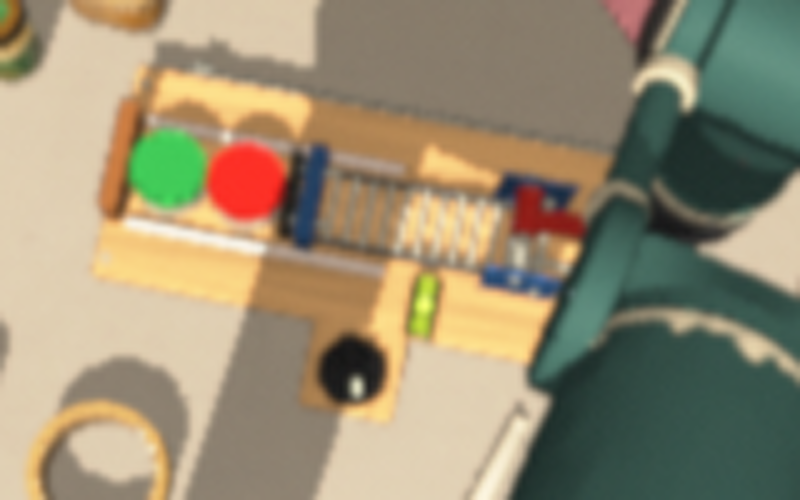

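The jaw is at about 104 mm with the pad pressed nearly flush, and both tins stand against the fence. I'll let go, turn the tool and wait.

Call:
carry_out:
  series: "0 0 0.03 0; 0 0 0.03 0; -0.01 0 0 10; -0.01 0 0 10; -0.01 0 0 10; -0.01 0 0 10; -0.01 0.002 0 10; -0.01 0.002 0 10; -0.003 0 0 10; 0 0 0 10; 0 0 0 10; 0 0 0 0; 0 0 0 0; 0 0 0 0; 0 0 0 0; 0 0 0 0; 0 0 0 0; 0 0 0 0; 0 0 0 0; 0 0 0 0"

```text
time: 36.0
tool_pos: [0.4731, -0.1429, 0.2123]
tcp_rot: [0.116, 3.139, -0.0]
wrist_force: [-1.6, -0.3, 0.0]
width: 0.001
grip_force: 0.0
```

Call:
carry_out:
  series: "0 0 -0.03 0; 0 0 -0.03 0; 0 0 -0.02 0; 0 0 0 0; 0 0 0 0; 0 0 0 0; 0 0 0 0; 0 0 0 0; 0 0 0 0; 0 0 0 0; 0 0 0 0; 0 0 0 0; 0 0 0 0; 0 0 0 0; 0 0 0 0; 0 0 0 0; 0 0 0 0; 0 0 0 0; 0 0 0 0; 0 0 0 0"

```text
time: 38.5
tool_pos: [0.4731, -0.1429, 0.1323]
tcp_rot: [0.116, 3.139, 0.0]
wrist_force: [0.3, 0.4, 0.8]
width: -0.005
grip_force: 0.0
```

Call:
carry_out:
  series: "0 0 0 0; 0 0 0 0; 0 0 0 0; 0 0 0 0; 0 0 0 0; 0 0 0 0; 0 0 0 0; 0 0 0 0; 0 0 0 0; 0 0 0 0; 0 0 0 0; 0 0 0 0; 0 0 0 0; 0 0 0 0; 0 0 0 0; 0 0 0 0; 0 0 0 0; 0 0 0 0; 0 0 0 0; 0 0 0 0"

```text
time: 41.0
tool_pos: [0.473, -0.1429, 0.1323]
tcp_rot: [-0.116, -3.139, -0.0]
wrist_force: [-0.4, -0.0, -0.3]
width: 0.002
grip_force: 0.0
```

```bash
python3 t.py p
```

```text
[ 0.4730461  -0.14290457  0.13227032] 41.0 [-0.35108085 -0.04530285 -0.33886388]
jaw blue px 88 [ 0  0  0  0  0  0  0  0  0  0  0  0  0  0  0  0  0  0  0  4 10 15 13 10
  4  0  0  0  0  0  0  0  0  0  0  0  0  0  0  0  0  0  0  0  0  0  0  0
  0  0  0  0  0  0  0  0  0  1  3  2  4  5  2  0  2  2  1  1  2  0  1  2
  3  1]
```

7.5 s have gone by with the jaw held. Now the release.

Call:
carry_out:
  series: "0 0 -0.02 0; 0 0 -0.015 0; 0 0 -0.008 0; 0 0 -0.005 0; 0 0 -0.005 0; 0 0 -0.003 0; 0 0 0 0; 0 0 0 0; 0 0 0 0"

```text
time: 42.18
tool_pos: [0.4729, -0.1428, 0.0764]
tcp_rot: [-0.116, -3.139, -0.0]
wrist_force: [-0.6, -0.3, 0.6]
width: 0.003
grip_force: 0.4
```

```bash
python3 t.py q
```

```text
[ 0.47292953 -0.14283634  0.07635266] 42.175 [-0.58281479 -0.2831376   0.56024746]
jaw blue px 90 [ 0  0  0  0  0  0  0  0  0  0  0  0  0  0  0  0  0  0  0  0  0  0  0  0
  0  0  0  0  0  0  0  0  0  0  0  0  0  0  0  0  0  0  0  0  0  0  0  0
  0  0  2  7 12 16 10  5  0  2  3  3  5  5  2  0  3  3  2  1  1  0  2  2
  3  1]
```

The jaw has run back to px 283, which is its open place. I'll hold a moment longer, then lift and look at the tins.

Call:
carry_out:
  series: "0 0 -0.002 0; 0 0 0 0; 0 0 0 0; 0 0 0 0; 0 0 0 0; 0 0 0 0; 0 0 0 0; 0 0 0 0; 0 0 0 0; 0 0 0 0"

```text
time: 43.48
tool_pos: [0.4731, -0.1429, 0.0743]
tcp_rot: [0.116, 3.139, -0.0]
wrist_force: [0.5, 0.7, 1.0]
width: -0.006
grip_force: 0.4
```

Call:
carry_out:
  series: "0 0 0.03 0; 0 0 0.05 0; 0 0 0.06 -10; 0 0.03 0.06 -10; 0 0.03 0 -10; 0 0.03 0 -10; 0 0.03 0 -10; 0 0.03 0 -10; 0 0.03 0 -10; 0 0.01 0 -10; 0 0 0 -10; 0 0 0 0; 0 0 0 0"
  jaw: 1

```text
time: 45.1
tool_pos: [0.4728, 0.0449, 0.27]
tcp_rot: [-2.299, -2.141, 0.001]
wrist_force: [0.3, 0.5, -0.6]
width: 0.993
grip_force: 0.0
```

```bash
python3 t.py r; python3 - <<'E'
from h import *
I=cv2.imread('pics/a_top.png');H=cv2.cvtColor(I,cv2.COLOR_BGR2HSV); m=cv2.inRange(H[160:230,230:320],(105,90,30),(125,255,255)); v,u=np.where(m>0); print(np.bincount(u+230)[270:300])
C,I,D=lids('wrist','s',zr=.084); print(C[2]); np.savez('s.npz',I=I,D=D,r=C[1],p=C[2],K=C[0])
E
```

```text
[0.472847   0.04489404 0.2699504 ] 45.1 [ 0.28108545  0.50876176 -0.60004443]
jaw blue px 17 [0 0 0 0 0 0 0 0 0 0 0 0 0 0 0 0 0 0 0 0 0 0 0 0 0 0 0 0 0 0 0 0 0 0 0 0 0
 0 0 0 0 0 0 0 0 0 0 0 0 0 0 0 0 0 0 0 0 0 0 0 0 0 0 0 1 2 1 1 2 1 3 2 3 1]
[ 0  0  0  0  0  0  0  0  0  0  3 10 13 17  9  5  0  2  2  2  3  3  2  1
  2  1  1  2  2  4]
red [321. 113.] 1731 centre mm 546.2 107.5 size 50 51
red [317. 321.] 611 centre mm 543.4 -172.6 size 75 34
green [321.  66.] 1725 centre mm 549.1 159.1 size 49 50
[0.47862896 0.12459995 0.39817056]
```

View pics/s.png

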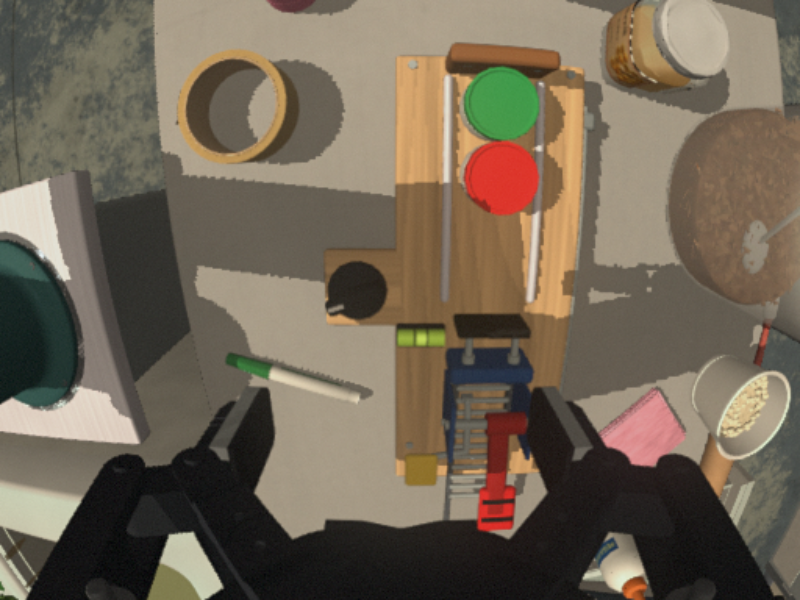

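The jaw is back in its start place, both tins stand touching in the lane (red (0.546,0.108), green (0.549,0.159)), and the bubble is centred. Now I'll pick the red tin.

Call:
carry_out:
  series: "0.035 0.03 -0.02 0; 0.038 0.033 -0.03 0; 0 0 -0.05 0; 0 0 -0.04 0; 0 0 -0.03 0; 0 0 -0.02 0; 0 0 -0.007 0; 0 0 0 0; 0 0 0 0"

```text
time: 46.32
tool_pos: [0.5471, 0.1081, 0.0744]
tcp_rot: [2.301, 2.137, 0.003]
wrist_force: [0.6, -1.1, 0.8]
width: 1.003
grip_force: 0.0
```

Call:
carry_out:
  series: "0 0 0 0; 0 0 0 0; 0 0 0 0; 0 0 0 0"
  jaw: -1

```text
time: 46.82
tool_pos: [0.5466, 0.1081, 0.0742]
tcp_rot: [2.301, 2.138, 0.002]
wrist_force: [-1.7, -0.7, 5.9]
width: 0.599
grip_force: 26.1
```

Call:
carry_out:
  series: "0 0 0.02 0; 0 0 0.04 0; 0 0 0.06 0; 0 0 0.03 0; 0 0 0 0; 0 0 0 0"

```text
time: 47.58
tool_pos: [0.545, 0.1079, 0.2215]
tcp_rot: [-2.301, -2.137, 0.003]
wrist_force: [0.4, 0.1, 0.3]
width: 0.595
grip_force: 26.5
```

```bash
python3 - <<'E'
from h import *
n='top';C=cam(n);I,D=eyes.read_camera(n);P=cloud(n,C,D)
for x in spot_in(n,'tray')[:2]: print(x)
z=P[...,2]; m=((z>-.01)&(z<.025)&(P[...,0]>.3)&(P[...,0]<.6)&(P[...,1]<-.22)&(P[...,1]>-.55)).astype(np.uint8)
H=cv2.cvtColor(I,cv2.COLOR_BGR2HSV); w=cv2.inRange(H,(3,90,60),(18,220,230)); print(H[235,377],D[235,377],P[235,377])
k,L,st,ce=cv2.connectedComponentsWithStats(((w>0)&(m>0)).astype(np.uint8)); i=1+st[1:,4].argmax()
v,u=np.where(L==i); Q=np.array([plane(n,C,a,b,.01) for a,b in zip(u,v)])[:,:2]*1000; print(st[i],cv2.minAreaRect(Q.astype(np.float32)))
E
```

```text
{'rect': [376.5, 235.3, 51.6, 62.7], 'score': 0.74}
[ 13 172 202] 1.2259659 [ 0.45217055 -0.37621119  0.00584768]
[ 350  206   54   62 3070] ((448.0159606933594, -371.7138671875), (205.24464416503906, 168.4527130126953), 6.93127965927124)
```

Tray centre is (0.448,-0.372). I'll put red at y -0.41 and green at y -0.334.

Call:
carry_out:
  series: "-0.0097 -0.0518 0 0; -0.0097 -0.0518 0 0; -0.0097 -0.0518 0 0; -0.0097 -0.0518 0 0; -0.0097 -0.0518 0 0; -0.0097 -0.0518 0 0; -0.0097 -0.0518 0 0; -0.0097 -0.0518 0 0; -0.0097 -0.0518 0 0; -0.0097 -0.0518 -0.02 0; 0 0 -0.04 0; 0 0 -0.04 0; 0 0 -0.04 0; 0 0 -0.03 0; 0 0 -0.01 0; 0 0 -0.003 0; 0 0 0 0; 0 0 0 0"

```text
time: 49.92
tool_pos: [0.45, -0.4108, 0.0418]
tcp_rot: [2.3, 2.136, 0.0]
wrist_force: [0.2, -0.3, -1.4]
width: 0.601
grip_force: 26.5
```

Call:
carry_out:
  series: "0 0 -0.002 0; 0 0 -0.002 0; 0 0 -0.0015 0; 0 0 0 0; 0 0 0 0"

```text
time: 50.55
tool_pos: [0.4497, -0.4106, 0.0381]
tcp_rot: [2.301, 2.137, -0.0]
wrist_force: [-3.9, 4.8, 16.5]
width: 0.599
grip_force: 28.0
```

Call:
carry_out:
  series: "0 0 0 0; 0 0 0 0; 0 0 0 0; 0 0 0.03 0; 0 0 0.05 0; 0 0 0.06 0; 0.0097 0.055 0.04 0; 0.0097 0.055 0 0; 0.0097 0.055 0 0; 0.0097 0.055 0 0; 0.0097 0.055 0 0; 0.0097 0.055 0 0; 0.0097 0.055 0 0; 0.0097 0.055 0 0; 0 0 0 0; 0 0 0 0"
  jaw: 1

```text
time: 52.55
tool_pos: [0.5255, 0.025, 0.2107]
tcp_rot: [-2.301, -2.139, 0.002]
wrist_force: [-0.4, -0.5, -0.3]
width: 0.999
grip_force: 0.0
```

```bash
python3 - <<'E'
from h import *
print(bot.read_state()['tool_pos'])
lids('wrist',zr=.084); lids('top',zr=.047)
E
```

```text
[0.5255091  0.02502104 0.21065564]
green [274.  38.] 2675 centre mm 549.6 158.5 size 50 50
yellow [224. 322.] 371 centre mm 477.7 -126.8 size 32 25
red [392. 236.] 206 centre mm 449.9 -411.0 size 49 52
green [ 67. 128.] 146 centre mm 685.6 726.5 size 68 38
green [ 65. 144.] 153 centre mm 629.3 721.3 size 64 35
green [ 62. 161.] 173 centre mm 566.8 717.5 size 68 37
green [ 60. 177.] 161 centre mm 511.5 711.8 size 59 34
green [223. 183.] 176 centre mm 558.9 162.1 size 49 47
yellow [310. 216.] 87 centre mm 482.5 -138.8 size 35 29
pur/pink [ 5. 98.] 144 centre mm 769.1 971.9 size 53 45
pur/pink [  3. 118.] 96 centre mm 699.9 958.1 size 60 24
pur/pink [137. 160.] 217 centre mm 604.5 464.3 size 62 50
pur/pink [123. 188.] 218 centre mm 501.0 493.2 size 57 53
pur/pink [147. 219.] 218 centre mm 409.0 394.2 size 50 54
pur/pink [179. 226.] 189 centre mm 396.6 284.7 size 50 46
```

Call:
carry_out:
  series: "0.0085 0.045 0 0; 0.008 0.045 0 0; 0.008 0.044 0 0; 0 0 -0.04 0; 0 0 -0.04 0; 0 0 -0.03 0; 0 0 -0.02 0; 0 0 -0.007 0; 0 0 0 0; 0 0 0 0"

```text
time: 53.9
tool_pos: [0.5515, 0.1592, 0.0755]
tcp_rot: [2.301, 2.137, 0.004]
wrist_force: [0.2, -0.1, 0.2]
width: 1.005
grip_force: 0.0
```

Call:
carry_out:
  series: "0 0 0 0; 0 0 0 0; 0 0 0 0; 0 0 0 0"
  jaw: -1

```text
time: 54.4
tool_pos: [0.5508, 0.1593, 0.075]
tcp_rot: [2.301, 2.138, 0.002]
wrist_force: [-1.9, -0.2, 5.8]
width: 0.6
grip_force: 26.4
```

Call:
carry_out:
  series: "0 0 0.02 0; 0 0 0.04 0; 0 0 0.06 0; 0 0 0.03 0; 0 0 0 0; 0 0 0 0"

```text
time: 55.15
tool_pos: [0.5494, 0.1589, 0.2231]
tcp_rot: [-2.301, -2.137, 0.002]
wrist_force: [-0.4, 0.1, -0.6]
width: 0.599
grip_force: 26.6
```

Call:
carry_out:
  series: "-0.0112 -0.0548 0 0; -0.0112 -0.0548 0 0; -0.0112 -0.0548 0 0; -0.0112 -0.0548 0 0; -0.0112 -0.0548 0 0; -0.0112 -0.0548 0 0; -0.0112 -0.0548 0 0; -0.0112 -0.0548 0 0; -0.0112 -0.0548 0 0; 0 0 -0.03 0; 0 0 -0.04 0; 0 0 -0.04 0; 0 0 -0.04 0; 0 0 -0.025 0; 0 0 -0.007 0; 0 0 -0.002 0; 0 0 -0.001 0; 0 0 0 0; 0 0 0 0"

```text
time: 57.52
tool_pos: [0.4489, -0.3337, 0.039]
tcp_rot: [-2.301, -2.137, 0.001]
wrist_force: [-2.5, 0.5, 3.1]
width: 0.597
grip_force: 26.9
```

Call:
carry_out:
  series: "0 0 -0.0015 0; 0 0 0 0; 0 0 0 0"

```text
time: 57.9
tool_pos: [0.449, -0.3338, 0.0389]
tcp_rot: [-2.3, -2.137, 0.001]
wrist_force: [-5.6, 4.4, 14.5]
width: 0.598
grip_force: 27.8
```

Call:
carry_out:
  series: "0 0 0 0; 0 0 0 0; 0 0 0 0; 0 0 0.03 0; 0 0 0.05 0; 0 0 0.06 0; 0 0.03 0.04 0; 0 0.05 0.02 0; 0 0.05 0 0; 0 0 0 0; 0 0 0 0"
  jaw: 1

```text
time: 59.28
tool_pos: [0.4496, -0.2043, 0.2374]
tcp_rot: [2.301, 2.139, -0.001]
wrist_force: [0.2, -0.0, 0.2]
width: 1.002
grip_force: 0.0
```

```bash
python3 - <<'E'
from h import *
print(bot.read_state()['tool_pos'])
C,I,D=lids('wrist',zr=.047); lids('top','t',zr=.047)
n='top'; J,_=eyes.read_camera(n); cv2.imwrite('pics/u.png',np.vstack([cv2.resize(J[100:280,110:430],(534,300)),cv2.resize(I[:288],(534,300))]))
E
```

```text
[ 0.44957632 -0.20429972  0.23740222]
red [352. 129.] 626 centre mm 561.5 -156.4 size 36 41
red [266. 317.] 794 centre mm 449.1 -410.2 size 50 51
green [263. 272.] 1046 centre mm 448.9 -333.0 size 49 50
yellow [278. 110.] 720 centre mm 479.2 -134.4 size 32 29
red [391. 235.] 157 centre mm 453.3 -405.3 size 37 52
green [ 67. 128.] 145 centre mm 685.6 726.0 size 67 38
green [ 65. 144.] 151 centre mm 628.6 721.4 size 63 34
green [ 62. 161.] 171 centre mm 566.6 717.7 size 68 37
green [ 60. 177.] 163 centre mm 511.5 711.8 size 59 35
green [368. 233.] 177 centre mm 449.5 -332.7 size 46 47
yellow [311. 216.] 81 centre mm 482.3 -141.4 size 32 29
pur/pink [ 5. 99.] 144 centre mm 769.0 971.6 size 53 45
pur/pink [  3. 118.] 97 centre mm 699.9 958.1 size 60 24
pur/pink [137. 160.] 218 centre mm 604.5 464.3 size 62 50
pur/pink [123. 188.] 218 centre mm 501.0 493.2 size 57 53
pur/pink [147. 219.] 220 centre mm 409.2 392.7 size 50 57
pur/pink [179. 226.] 190 centre mm 396.6 284.7 size 50 46
```

View pics/u.png

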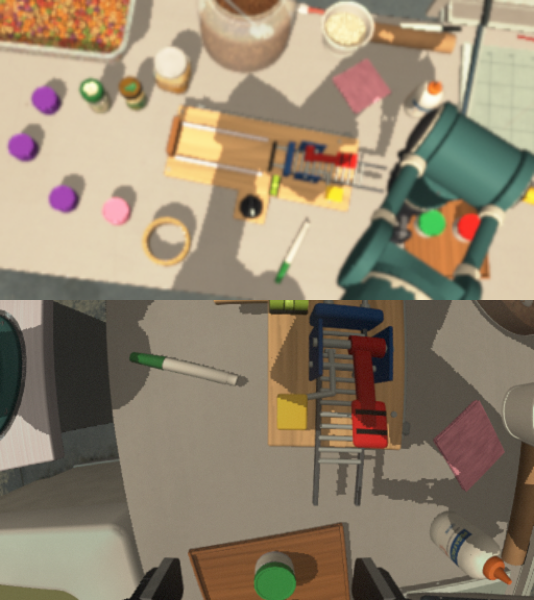

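Both tins stand in the tray, with lid centres at (0.449,-0.333) and (0.449,-0.410), and everything else is in its place. I'll hand it in.

```bash
python3 -c "
from workcell import bot
print(bot.finish_job())"
```

```text
the job is handed in; nothing more can be done
None
```

The job is handed in at about 59 s: I levelled the bed, pressed the red and green tins (the only two there) for over 7 s, ran the jaw fully back and stood both in the tray; the hand-in returned no verdict.

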